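# Pin and clip the net's tow link

## Robot

A 7-joint arm with a two-finger parallel gripper is mounted at the origin on the work surface. World frame = base frame: x ahead of the robot, y to its left, z up, the work surface at z = 0. Lengths are in m, angles in rad, forces in N, time in s.
With the tool pointing down it reaches from about 0.4 to 0.875 m from the base axis. Payload 4.4 kg.
Tool frame: the origin (TCP) lies midway between the tips of the shut fingers; the grasp point (between the pads) lies 19 mm behind it; x points along the fingers, y is the direction in which the jaws open and shut, and the axes are right-handed (so a half turn about x gives the same grasp; the last joint's range is limited). The gripper opens to 85 mm and grips with 20 to 120 N. Pads are 22 mm wide; open, the fingers measure 114 mm over their backs; the gripper's body (76 mm by 85 mm) begins 54 mm behind the grasp point. The pads swing forward as they close: fully open they stand 13 mm farther back than shut.
Start: joints at [-1.181, 0.628, 0.038, 1.517, -0.027, 0.996, -0.02], TCP at [0.286, 0.584, 0.231] pointing down, gripper open.
Joint ranges: [-3.06, 3.06], [-0.37, 2.12], [-1.25, 1.32], [0.18, 2.47], [-1.1, 4.24], [0.23, 1.98], [-2.94, 2.94]. Speed limits (rad/s): [2.57, 2.57, 3.14, 3.14, 3.14, 3.14, 3.14].

## Interface

Orientations are given as a unit quaternion [w, x, y, z].
In Python, from rig import r, vision, workorder gives the robot as it stands.
- The arm moves only by the tool arm_command, never from a script. Its argument "targets" is a list of rows, each a list of 2 entries, a list of its own where there are three numbers: the shift along the tool's x, y, z in m, then the turn about the tool's x in degrees. A call has 1 to 20 rows; each row is the pose to reach, as a shift and turn from the pose commanded when the call began, along the tool's axes at that moment; what a row does not reach only later rows make up. A row lasts 1/12 s, in which the tool goes at most 41.7 mm and 7.16 degrees, less where a joint would pass 70% of its speed; a pose out of reach is approached as far as the arm can. A call with a gripper value outside its range is refused whole. "jaw" is the closure, from -1 (fully open) to 1 (shut), set as the call begins (left out, the last holds). The fingers move at their own pace and stop on an object; "grip_force" is the grip in N (left out, the last holds). Time passes only in rows, so rows that repeat a pose let the fingers close. It gives the time, the measured TCP pose, the force and the opening at its end, in the units of the state.
- r.get_state(): the state, without advancing time (a new reading comes with each control period).
- vision.capture(name): name is "scene" or "top" or "wrist"; returns the picture (420x560x3 uint8, red, green, blue); there is no depth.
- vision.camera_model(name): a dict with "camera_matrix" (3x3 intrinsics, pixels), "rvec" (rotation vector, rad) and "tvec" (3), from world to camera coordinates, as OpenCV has them. Camera axes: x right, y down, z forward; pixel columns grow to the right and rows downward; lengths in m; the calibration is good to about 2 mm. A picture is of the moment at which its call begins: read the wrist's pose just before it. camera_model takes no time and is no camera call; for the wrist camera it gives the pose at the moment of the call.
- workorder.sign_off(): hands the job in, once; it reports no verdict.
The state is a dict: "clock": time; "q": joint angles; "qd": joint speeds; "tau": joint torques, N m; "tool_pos": TCP position; "ee_rot": TCP orientation; "ft_force": force on the tool from outside, world axes, zero at the start; "torque": the same for the moment, N m; "opening": finger opening in m.
Only numpy, scipy, OpenCV 4.12 (cv2) and the standard library are available. Lean on these libraries where they do the work, as an engineer would, in place of code of your own. Each camera call takes 0.05 s, during which the arm holds its last target. There are 200 camera calls.

## Task

Secure the plankton net's tow link: gently push the clevis pin fully home in the bracket, then take the R-clip from its block and push its straight leg down through the cross-hole in the pin's end until the bent leg has ridden over the pin and snapped closed beneath it, with the clip's stop down on the pin. Let go of the clip, never press hard on the pin or the clip, and leave the jar, the dish and the forceps where they are.

Things in the scene. Friction and masses are not known exactly. Their poses are not given: they have to be found in the camera images.
- bracket: Fixed steel base plate, 100 x 90 x 10 mm, origin at the centre of its underside, z up. A clevis is screwed to it: two cheeks (30 mm in x, 10 mm thick) at y -25..-15 and +15..+25 mm, tops 95 mm high, a pin along y through both, a dark tow link between them out to x = +104 mm, 98 mm high. Set in slots and on shims, the clevis may sit up to 6 mm off either way in x and 0 to 8 mm higher.
- pin (a joint): Travel of the clevis pin, m: 0 = fully home, larger = drawn out to the bracket's -y (up to 0.030). 24 mm pin, axis 80 mm above the bench (plus 0 to 8), at x = 0 +- 6 mm. Push the flat outer face of its round head (34 mm across, 8 mm thick) to +y: about 4 N, then a firm stop at 0, where that face is at bracket y = -33 mm. It does not turn.
- clip_block: Fixed white plastic block, 70 x 50 x 56 mm (x, y, z), origin at the centre of its underside, z up. A 24 x 8 mm slot (long along x) in its top holds the clip, legs down. The clip starts with its x axis along the block's x, its origin 8 mm to -x of the block's centre, stop face on the block's top.
- clip: R-clip, about 70 g, legs down. Origin on the straight leg's axis at the stop face (underside of the 12 x 12 x 15 mm black stem), z up. Straight leg: 4.5 mm steel wire, z 0 to -44 mm, last 4 mm pointed. Black flat-sided grip: x -12..+16, y -6..+6, z +15..+47 mm. Bent leg at +x. Fitted: clip y along the pin, bent leg at either side.
- grip (a point): Middle of the clip's black grip, at clip (2, 0, 34) mm; axes as the clip's. Grip here from above, across 28 mm (along clip x) or 12 mm (along clip y).
- leg_tip (a point): Tip of the straight leg, clip (0, 0, -44) mm. It goes into the pin's vertical cross-hole: round, 7 mm, mouth chamfered 1.5 mm, right through; with the pin home at bracket y = +38, z = 89 mm (plus 0 to 8), x = 0 +- 6 mm (not measured: find it by feel or by eye), on a milled flat 20 mm along y, 16 mm along x; 13 mm clear of the cheek. Drawn out, the hole is in the cheek.
- bent_leg (a joint): Spread of the sprung bent leg, rad: 0 = closed, larger = forced off the straight leg. 4.5 mm wire, hinged at clip x, z (12, 27) mm, 2.2 N m/rad, preloaded. At rest its centre line passes (9, 7), (15, -9), (9, -21.5), end (16, -36) mm. It rides over the pin (to about 0.1 rad) under some 8 to 18 N of push, then closes below it, and the stop face meets the flat firmly.
- jar: Bystander: small lidded glass sample jar, 52 mm across, 75 mm high; origin at its underside.
- dish: Bystander: shallow glass dish, 90 mm across, 16 mm high; origin at its underside.
- forceps: Bystander: steel forceps lying flat, about 110 x 18 x 8 mm along its x; origin at its underside's middle.

How it is judged:
On the way, in this order (a step that is already met when the one before it is completed fails the run):
1. the clevis pin is pushed fully home (value of joint pin below 0.002 m), for 0.2 s.
2. the straight leg is in the cross-hole with the bent leg spread over the pin (x of leg_tip in the frame of bracket between -0.014 and 0.014 m and y of leg_tip in the frame of bracket between 0.032 and 0.044 m and z of leg_tip in the frame of bracket below 0.081 m and value of joint bent_leg above 0.03 rad), for 0.04 s.
At the end, for the whole second after the job is handed in: Pin home within 3 mm; clip in the cross-hole, stop face 86.5 to 100 mm above the bench, at bracket x within 9 mm of 0 and y 33 to 43 mm, upright within 0.15 rad, its y along the pin within 0.35 rad, bent leg closed under the pin (below 0.025 rad), clip at rest (value of joint pin below 0.003 m and x of clip in the frame of bracket between -0.009 and 0.009 m and y of clip in the frame of bracket between 0.033 and 0.043 m and z of clip in the frame of bracket between 0.0865 and 0.1 m and angle between clip's own z axis and vertical below 0.15 rad and angle between the y axis of clip and the y axis of bracket, either way round below 0.35 rad and value of joint bent_leg below 0.025 rad and linear speed of clip below 0.02 m/s); the robot touches nothing.
It fails at once if the clip pressed on the pin or bracket with more than 40 N (contact force between clip and bracket above 40 N).
It fails at once if the robot pressed on the pin or bracket with more than 40 N (contact force between the arm and bracket above 40 N).
It fails at once if the jar moved more than 30 mm (distance of jar from where it was at the start of the episode above 0.03 m).
It fails at once if the dish moved more than 30 mm (distance of dish from where it was at the start of the episode above 0.03 m).
It fails at once if the forceps moved more than 30 mm (distance of forceps from where it was at the start of the episode above 0.03 m).
It also fails if it takes over 72 s, if anything falls off the work surface, if the arm or the gripper's body presses on something with over 40 N, if the wrist force passes 120 N, or if a joint passes its speed limit or range.

## Working session

There is one attempt and no reset: what is moved stays moved. The work goes in short steps, Python scripts to look and compute and a tool call to move; the robot and the scene stay as the last step left them, time stands still between calls to the robot, and variables do not carry over. Pictures are saved under pics/ and viewed, about 8 in all and at most 12, crops included, and the job is handed in when it is done.

Besides the shell and the picture viewer there is one more tool, called after ">>>" by a JSON object that holds its "fn" and its "kwargs". arm_command: Moves the arm, as the interface text tells. Its arguments: {"type":"object","properties":{"targets":{"type":"array"},"jaw":{"type":"number"},"grip_force":{"type":"number"}},"required":["targets"]}

```bash
ls; mkdir -p pics; python3 - <<'E'
from rig import r,vision
import cv2,numpy as np
s=r.get_state();print({k:np.round(v,3).tolist() for k,v in s.items()})
for n in ("scene","top"):
    im=vision.capture(n);cv2.imwrite(f"pics/{n}0.png",cv2.cvtColor(im,cv2.COLOR_RGB2BGR))
    m=vision.camera_model(n);R,_=cv2.Rodrigues(np.array(m["rvec"]));print(n,m["camera_matrix"],(-R.T@np.array(m["tvec"]).reshape(3)).round(3),R.round(2).tolist())
E
```

```text
pics
{'clock': 0.0, 'q': [-1.181, 0.629, 0.038, 1.518, -0.027, 0.996, -0.02], 'qd': [-0.001, -0.001, -0.0, -0.0, -0.001, -0.0, -0.002], 'tau': [0.001, -56.341, 1.227, -19.344, 0.011, 0.01, -0.0], 'tool_pos': [0.286, 0.583, 0.23], 'ee_rot': [0.689, 0.159, 0.689, -0.16], 'ft_force': [-0.091, 0.034, 0.42], 'torque': [-0.005, -0.023, 0.0], 'opening': 0.085}
scene [[450.12319325   0.         276.85962943]
 [  0.         450.12319325 210.88779469]
 [  0.           0.           1.        ]] [0.997 0.259 0.571] [[-0.5, 0.87, 0.01], [0.6, 0.35, -0.72], [-0.63, -0.35, -0.69]]
top [[474.82888587   0.         289.07151008]
 [  0.         474.82888587 207.28915622]
 [  0.           0.           1.        ]] [0.411 0.004 0.772] [[0.08, -1.0, -0.0], [-0.98, -0.08, -0.21], [0.21, 0.02, -0.98]]
```

View pics/scene0.png

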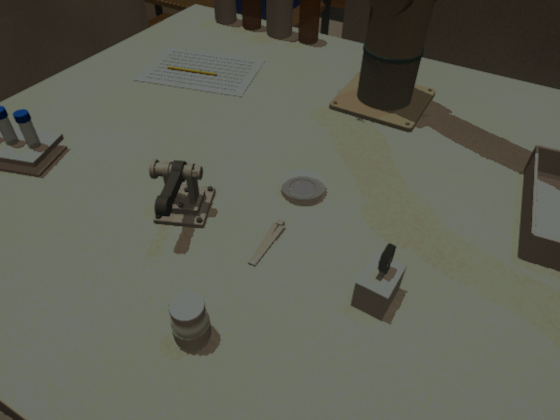

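View pics/top0.png

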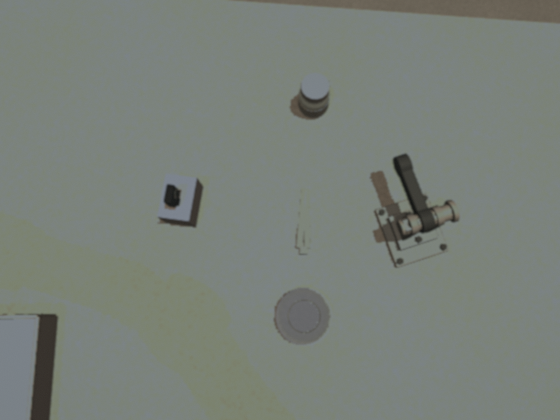

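Scene: block with clip at about (380,285) and bracket at (185,195). Top: block at (180,198), bracket at (415,225), jar (314,92), forceps (303,225), dish (302,316). I'll zoom on both.

```bash
cat > h.py <<'E'
from rig import r,vision
import cv2,numpy as np
def cam(n):
    m=vision.camera_model(n);R,_=cv2.Rodrigues(np.array(m["rvec"],float));t=np.array(m["tvec"],float).reshape(3)
    return np.array(m["camera_matrix"]),R,t
def ray(c,p):
    K,R,t=c;return -R.T@t,R.T@np.linalg.solve(K,[p[0],p[1],1.])
def onz(c,p,z):
    o,d=ray(c,p);return (o+d*(z-o[2])/d[2])
def proj(c,P):
    K,R,t=c;q=K@(R@np.asarray(P,float)+t);return q[:2]/q[2]
def tri(c1,p1,c2,p2):
    o1,d1=ray(c1,p1);o2,d2=ray(c2,p2);d1/=np.linalg.norm(d1);d2/=np.linalg.norm(d2)
    s=np.linalg.lstsq(np.c_[d1,-d2],o2-o1,rcond=None)[0];a=o1+s[0]*d1;b=o2+s[1]*d2
    return (a+b)/2,np.linalg.norm(a-b)
def crop(im,x,y,w,h,f):
    c=cv2.convertScaleAbs(im[y:y+h,x:x+w],alpha=1.8,beta=10);return cv2.resize(c,(w*f,h*f),interpolation=cv2.INTER_CUBIC)
E
python3 - <<'E'
from h import *
t=cv2.imread("pics/top0.png");s=cv2.imread("pics/scene0.png")
a=np.hstack([crop(t,370,145,100,130,4)[:600],crop(s,140,145,100,130,4)[:600]])[:520]
cv2.imwrite("pics/z1.png",a)
b=np.hstack([crop(t,150,165,60,70,6),crop(s,345,235,70,80,6)[:420]]);cv2.imwrite("pics/z2.png",b)
E
```

```text
(no output)
```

View pics/z1.png

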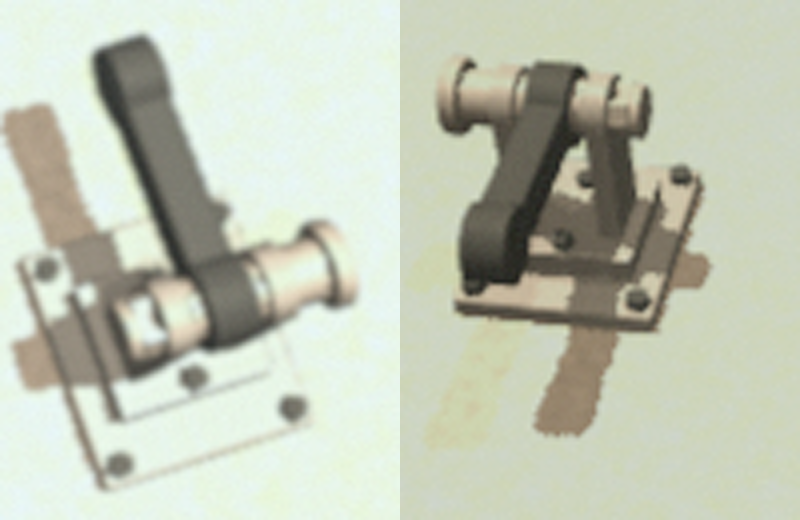

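View pics/z2.png

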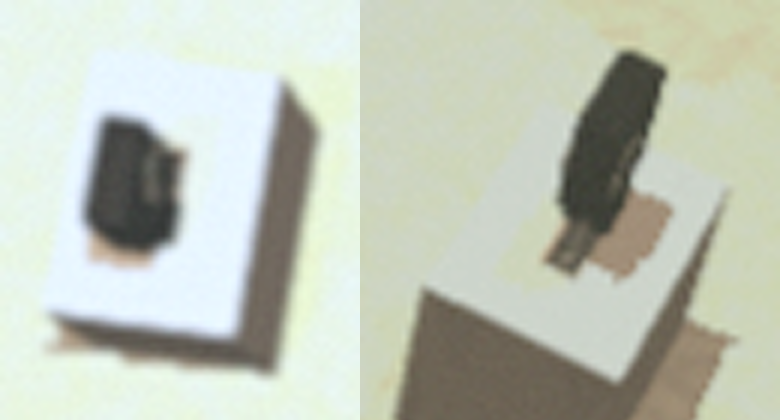

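Bracket crop: plate corners, pin with head to the right (partly drawn), tow link up-left. Block crop: top-face corners and clip stem foot visible. Computing poses.

```bash
python3 - <<'E'
from h import *
T=cam("top");S=cam("scene")
tp=lambda x,y:(370+x/4-.4,145+y/4-.4); sp=lambda x,y:(140+(x-400)/4-.4,145+y/4-.4)
tb=lambda x,y:(150+x/6-.4,165+y/6-.4); sb=lambda x,y:(345+(x-360)/6-.4,235+y/6-.4)
f=lambda a:np.round(a,4)
A,B,C=[onz(T,tp(*p),.01) for p in((18,262),(103,488),(310,425))]
print("plate T +x+y,-x+y,-x-y",f(A),f(B),f(C),np.linalg.norm(A-B),np.linalg.norm(B-C))
A2,B2,D2=[onz(S,sp(*p),.01) for p in((655,322),(700,178),(455,302))]
print("plate S +x+y,-x+y,+x-y",f(A2),f(B2),f(D2),np.linalg.norm(A2-B2),np.linalg.norm(A2-D2))
ang=[np.arctan2(*(A-B)[[1,0]]),np.arctan2(*(B-C)[[1,0]])-np.pi/2,np.arctan2(*(A2-B2)[[1,0]]),np.arctan2(*(A2-D2)[[1,0]])-np.pi/2]
print("yaw",np.degrees(ang))
yaw=np.mean(ang[:2]);ex=np.array([np.cos(yaw),np.sin(yaw),0]);ey=np.array([-ex[1],ex[0],0])
c=(A+C)/2;print("centre T",c,"S",(B2+D2)/2)
def br(P): d=np.asarray(P)-c;return f([d@ex,d@ey,P[2]])
# pin end face & head
for z in(.08,.088): print(z,"head T",br(onz(T,tp(347,262),z)),"end T",br(onz(T,tp(124,325),z)))
for z in(.08,.088): print(z,"head S",br(onz(S,sp(442,95),z)),"end S",br(onz(S,sp(640,110),z)))
print("tri head centre",[br(tri(T,tp(335,262),S,sp(452,95))[0]),tri(T,tp(335,262),S,sp(452,95))[1]])
for z in(.089,.097):print("hole T",br(onz(T,tp(153,330),z)))
P=[onz(T,tb(*p),.056) for p in((95,50),(282,80),(237,338),(45,315))]
print("block T",f(P),[np.linalg.norm(P[i]-P[i-1]) for i in range(4)],"c",f(np.mean(P,0)))
Q=[onz(S,sb(*p),.056) for p in((540,100),(425,288),(620,383),(730,185))]
print("block S",f(Q),[np.linalg.norm(Q[i]-Q[i-1]) for i in range(4)],"c",f(np.mean(Q,0)))
print("yaw block",[np.degrees(np.arctan2(*(a-b)[[1,0]])) for a,b in((P[0],P[3]),(P[1],P[2]))])
print("stem foot S",f(onz(S,sb(570,262),.056)))
print("grip top T",f(onz(T,tb(120,180),.103)),"S top",f(onz(S,sb(643,60),.103)))
s=r.get_state();print(s["tool_pos"])
E
```

```text
plate T +x+y,-x+y,-x-y [ 0.5783 -0.12    0.01  ] [ 0.4889 -0.1579  0.01  ] [ 0.5209 -0.2399  0.01  ] 0.09704264686753186 0.08798243571473899
plate S +x+y,-x+y,+x-y [ 0.5801 -0.119   0.01  ] [ 0.4922 -0.1577  0.01  ] [ 0.6145 -0.2019  0.01  ] 0.0961202575467132 0.08976044725966455
yaw [23.00426999 21.32713055 23.76462162 22.55258186]
centre T [ 0.54959498 -0.17994637  0.01      ] S [ 0.55335156 -0.17982888  0.01      ]
0.08 head T [ 0.0024 -0.0555  0.08  ] end T [0.0051 0.0317 0.08  ]
0.088 head T [ 0.0017 -0.0523  0.088 ] end T [0.0043 0.0339 0.088 ]
0.08 head S [-0.0044 -0.057   0.08  ] end S [-0.0069  0.0307  0.08  ]
0.088 head S [ 0.0051 -0.0522  0.088 ] end S [0.0027 0.034  0.088 ]
tri head centre [array([ 0.0032, -0.0486,  0.0869]), np.float64(0.00010855868693096598)]
hole T [-0.0007  0.0248  0.089 ]
hole T [-0.0014  0.0271  0.097 ]
block T [[0.601  0.2157 0.056 ]
 [0.5969 0.166  0.056 ]
 [0.5282 0.1692 0.056 ]
 [0.5301 0.2189 0.056 ]] [np.float64(0.0709731202825617), np.float64(0.049839510765865146), np.float64(0.06881407112023766), np.float64(0.049790016743387636)] c [0.5641 0.1925 0.056 ]
block S [[0.5279 0.1688 0.056 ]
 [0.5976 0.1665 0.056 ]
 [0.6002 0.2158 0.056 ]
 [0.5304 0.2193 0.056 ]] [np.float64(0.05049229161901318), np.float64(0.06973873002885647), np.float64(0.049407687114581336), np.float64(0.06985987909140445)] c [0.564  0.1926 0.056 ]
yaw block [np.float64(-2.594989113076124), np.float64(-2.6084461187334687)]
stem foot S [0.5729 0.1935 0.056 ]
grip top T [0.5567 0.1914 0.103 ] S top [0.5468 0.1934 0.103 ]
[0.28584169 0.58316024 0.23047298]
```

```bash
cat >> h.py <<'E'
from scipy.spatial.transform import Rotation as Ro
BC=np.array([.5515,-.1799]);BY=22.7
def rot(): 
    w,x,y,z=r.get_state()["ee_rot"];return Ro.from_quat([x,y,z,w]).as_matrix()
def bw(x,y): 
    a=np.radians(BY);return BC+[x*np.cos(a)-y*np.sin(a),x*np.sin(a)+y*np.cos(a)]
def wb(p):
    a=np.radians(-BY);d=np.asarray(p)[:2]-BC;return np.array([d[0]*np.cos(a)-d[1]*np.sin(a),d[0]*np.sin(a)+d[1]*np.cos(a)])
def plan(xyz,yaw):
    "shift in tool axes (mm) and turn to bring TCP to xyz, tool y at world heading yaw (mod 180)"
    M=rot();h=np.degrees(np.arctan2(M[1,1],M[0,1]));d=(yaw-h+90)%180-90
    return (M.T@(np.asarray(xyz)-r.get_state()["tool_pos"])*1e3).round(1),"turn",round(-d,1),"(about tool x, x is down)"
E
python3 - <<'E'
from h import *
print(rot().round(3))
p=bw(.003,-.075);print(p,plan([*p,.2],BY))
print(plan([.558,.1925,.231],-2.6))
E
```

```text
[[-0.001  0.44   0.898]
 [-0.002  0.898 -0.44 ]
 [-1.    -0.002 -0.   ]]
[ 0.58321057 -0.24793264] (array([  31.5, -615.3,  632.9]), 'turn', np.float64(41.2), '(about tool x, x is down)')
(array([-1.000e-01, -2.310e+02,  4.163e+02]), 'turn', np.float64(66.5), '(about tool x, x is down)')
```

>>> {"fn": "arm_command", "kwargs": {"targets": [[[0,-0.06,0.11],14],[[0,-0.12,0.22],35],[[0,-0.18,0.33],50],[[0,-0.231,0.416],66.5],[[0,-0.231,0.416],66.5],[[0,-0.231,0.416],66.5],[[0,-0.231,0.416],66.5],[[0,-0.231,0.416],66.5],[[0,-0.231,0.416],66.5],[[0,-0.231,0.416],66.5],[[0,-0.231,0.416],66.5],[[0,-0.231,0.416],66.5],[[0,-0.231,0.416],66.5],[[0,-0.231,0.416],66.5],[[0,-0.231,0.416],66.5]]}}

```text
clock: 1.35
tool_pos: [0.557, 0.1945, 0.2308]
ee_rot: [-0.488, -0.511, -0.489, 0.511]
ft_force: [-0.5, 0.3, -0.2]
opening: 0.0853
```

```bash
python3 - <<'E'
from h import *
s=r.get_state();print(s["clock"],s["tool_pos"],s["q"],s["ft_force"]);print(rot().round(3))
c=cam("wrist");np.savez("pics/w1.npz",*c);im=vision.capture("wrist");cv2.imwrite("pics/w1.png",cv2.convertScaleAbs(cv2.cvtColor(im,cv2.COLOR_RGB2BGR),alpha=1.6,beta=10))
print(-c[1].T@c[2],c[1].round(2))
# expected pixels, hypothesis A origin .556 yaw -2.6
for n,P in(("stop",[.556,.193,.056]),("gt",[.558,.193,.103]),("gtB",[.570,.193,.103])):print(n,proj(c,P).round())
p=bw(.003,-.075);print(p,plan([*p,.18],BY))
E
```

```text
1.35 [0.55697004 0.1944721  0.23081614] [-0.60911937  0.56471431  0.35783832  1.69753577 -0.23887161  0.92372223
 -0.20145642] [-0.45776554  0.31549876 -0.2475963 ]
[[-0.002  0.999 -0.044]
 [ 0.001 -0.044 -0.999]
 [-1.    -0.002 -0.001]]
[0.55996437 0.26518412 0.37414166] [[ 1.   -0.04 -0.  ]
 [-0.04 -0.96  0.28]
 [-0.01 -0.28 -0.96]]
stop [283. 188.]
gt [286. 200.]
gtB [300. 200.]
[ 0.58321057 -0.24793264] (array([ 50.4,  45.6, 441.5]), 'turn', np.float64(-25.2), '(about tool x, x is down)')
```

View pics/w1.png

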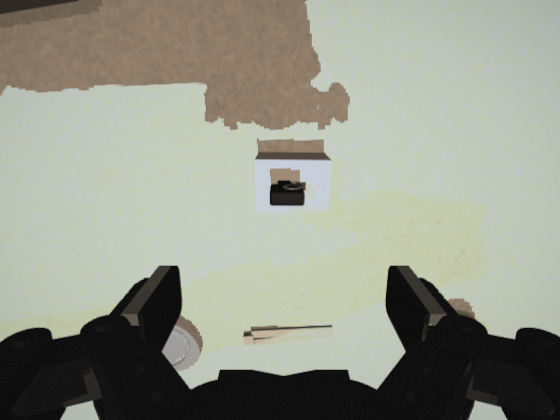

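Wrist view: grip at px (287,198), bent leg right (297,187), exactly matching clip +x = world +x. Now to the pin head, fingers shut.

>>> {"fn": "arm_command", "kwargs": {"targets": [[[0,0.0046,0.04],-5],[[0,0.009,0.08],-10],[[0,0.0137,0.12],-15],[[0,0.018,0.16],-20],[[0,0.023,0.2],-25.2],[[0,0.027,0.24],-25.2],[[0,0.032,0.28],-25.2],[[0,0.036,0.32],-25.2],[[0,0.041,0.36],-25.2],[[0,0.0456,0.4],-25.2],[[0,0.0456,0.4415],-25.2],[[0,0.0456,0.4415],-25.2],[[0,0.0456,0.4415],-25.2],[[0,0.0456,0.4415],-25.2]], "jaw": 1}}

```text
clock: 2.57
tool_pos: [0.5838, -0.2477, 0.2309]
ee_rot: [0.588, 0.392, 0.589, -0.391]
ft_force: [0.6, 1.2, -0.7]
opening: 0.0001
```

```bash
python3 - <<'E'
from h import *
s=r.get_state();print(s["clock"],s["tool_pos"],s["opening"],s["ft_force"],wb(s["tool_pos"]));print(rot().round(3))
c=cam("wrist");np.savez("pics/w2.npz",*c);im=vision.capture("wrist");cv2.imwrite("pics/w2.png",cv2.convertScaleAbs(cv2.cvtColor(im,cv2.COLOR_RGB2BGR),alpha=1.6,beta=10))
for y in(-.0525,):print(proj(c,[*bw(.003,y),.087]),proj(c,[*bw(0,0),.01]))
p=bw(.003,-.078);print(plan([*p,.08],BY))
E
```

```text
2.5667 [ 0.58376018 -0.24771715  0.23090635] 0.0001057129821840784 [ 0.5855901   1.17265119 -0.74251623] [ 0.0035902  -0.07501331]
[[-0.     0.923  0.386]
 [ 0.002  0.386 -0.923]
 [-1.     0.    -0.002]]
[283.09317554 167.99263877] [280.09899198 103.28720371]
(array([151. ,  -1.3,   4. ]), 'turn', np.float64(0.1), '(about tool x, x is down)')
```

View pics/w2.png

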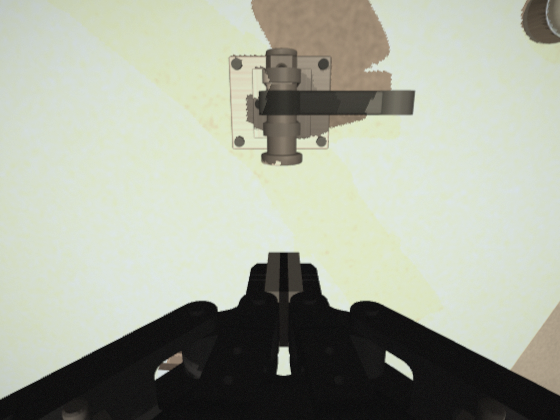

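Wrist view: plate (230,57)–(330,149), pin on column 282, head at row 158, hole near (282,67); matches projections. Descend beside the head.

>>> {"fn": "arm_command", "kwargs": {"targets": [[[0.035,-0.001,0.004],0],[[0.07,-0.001,0.004],0],[[0.105,-0.001,0.004],0],[[0.14,-0.001,0.004],0],[[0.155,-0.001,0.004],0],[[0.155,-0.001,0.004],0],[[0.155,-0.001,0.004],0]]}}

```text
clock: 3.2
tool_pos: [0.5844, -0.2515, 0.0759]
ee_rot: [0.588, 0.392, 0.589, -0.391]
ft_force: [-0.6, -0.1, -0.2]
opening: -0.0002
```

>>> {"fn": "arm_command", "kwargs": {"targets": [[[0,0,-0.004],0],[[0,0,-0.008],0],[[0,0,-0.011],0],[[0,0,-0.013],0],[[0,0,-0.015],0],[[0,0,-0.017],0],[[0,0,-0.019],0],[[0,0,-0.021],0],[[0,0,-0.023],0],[[0,0,-0.025],0],[[0,0,-0.025],0],[[0,0,-0.025],0]]}}

```text
clock: 4.2
tool_pos: [0.5747, -0.2321, 0.0765]
ee_rot: [0.589, 0.392, 0.588, -0.393]
ft_force: [1.7, -4.3, 0.1]
opening: -0.0004
```

>>> {"fn": "arm_command", "kwargs": {"targets": [[[0,0,-0.002],0],[[0,0,-0.004],0],[[0,0,-0.006],0],[[0,0,-0.008],0],[[0,0,-0.01],0],[[0,0,-0.011],0],[[0,0,-0.011],0],[[0,0,-0.011],0]]}}

```text
clock: 4.87
tool_pos: [0.57, -0.2207, 0.0763]
ee_rot: [0.588, 0.392, 0.588, -0.392]
ft_force: [1.6, -3.2, 0.7]
opening: 0.0
```

>>> {"fn": "arm_command", "kwargs": {"targets": [[[0,0,-0.001],0],[[0,0,-0.002],0],[[0,0,-0.003],0],[[0,0,-0.003],0],[[0,0,-0.003],0]]}}

```text
clock: 5.28
tool_pos: [0.5699, -0.2205, 0.0765]
ee_rot: [0.589, 0.392, 0.587, -0.393]
ft_force: [2.6, -8.2, -1.9]
opening: -0.0002
```

>>> {"fn": "arm_command", "kwargs": {"targets": [[[0,0,-0.001],0],[[0,0,-0.002],0],[[0,0,-0.003],0],[[0,0,-0.003],0],[[0,0,-0.003],0]]}}

```text
clock: 5.7
tool_pos: [0.5698, -0.2203, 0.0767]
ee_rot: [0.591, 0.392, 0.585, -0.394]
ft_force: [4.8, -12.3, -4.2]
opening: -0.0001
```

```bash
python3 - <<'E'
from h import *
s=r.get_state();print(wb(s["tool_pos"]),s["ft_force"])
E
```

```text
[ 0.00129657 -0.04433536] [  4.79242214 -12.29413355  -4.18881571]
```

Pin home (face at y≈-33.3 mm, force rising against stop). Back off, rise, look at the hole from above.

>>> {"fn": "arm_command", "kwargs": {"targets": [[[0,0,0.015],0],[[0,0,0.035],0],[[-0.03,0,0.035],0],[[-0.065,0,0.035],0],[[-0.094,0,0.035],0],[[-0.094,0,0.01],0],[[-0.094,0,-0.03],0],[[-0.094,0,-0.06],0],[[-0.094,0,-0.06],0],[[-0.094,0,-0.06],0],[[-0.094,0,-0.06],0]]}}

```text
clock: 6.62
tool_pos: [0.5446, -0.1591, 0.1702]
ee_rot: [0.588, 0.392, 0.589, -0.392]
ft_force: [0.5, -0.1, 0.5]
opening: -0.0002
```

```bash
python3 - <<'E'
from h import *
s=r.get_state();print(s["clock"],s["tool_pos"],wb(s["tool_pos"]))
c=cam("wrist");np.savez("pics/w3.npz",*c);im=vision.capture("wrist");im=cv2.cvtColor(im,cv2.COLOR_RGB2BGR);cv2.imwrite("pics/w3raw.png",im)
t=cv2.cvtColor(vision.capture("top"),cv2.COLOR_RGB2BGR);cv2.imwrite("pics/top3.png",t)
p=proj(c,[*bw(.003,.038),.095]).round().astype(int);print(p)
x,y=max(p[0]-65,0),max(p[1]-60,0);print("crop",x,y)
cv2.imwrite("pics/w3.png",crop(im,x,y,130,120,5))
E
```

```text
6.6167 [ 0.54461761 -0.15907066  0.17018886] [0.0016889  0.02187181]
[286 195]
crop 221 135
```

View pics/w3.png

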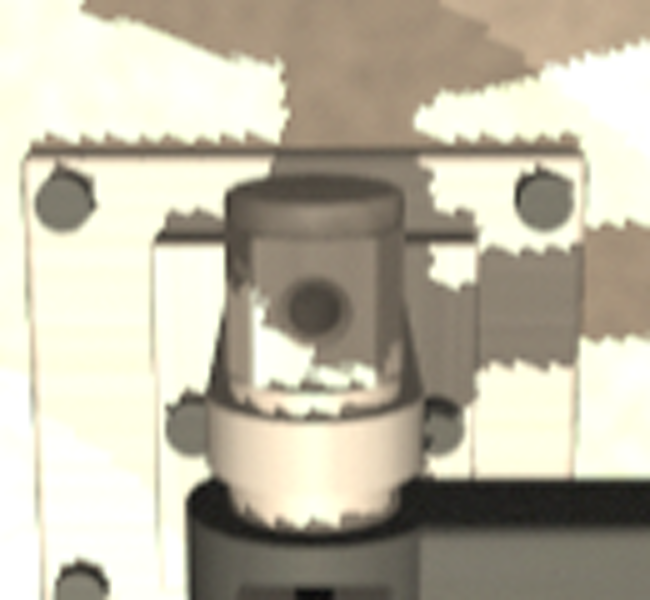

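Hole centre at crop (315,305); plate corners (27,152),(578,155); pin silhouette 228–403.

```bash
python3 - <<'E'
from h import *
d=np.load("pics/w3.npz");c=[d[k] for k in d];T=cam("top")
q=lambda x,y:(221+x/5-.4,135+y/5-.4)
a,b=onz(c,q(25,150),.01),onz(c,q(582,153),.01);print("corners",wb(a),wb(b),np.degrees(np.arctan2(*(b-a)[[1,0]])))
for z in(.089,.093,.097):
    h=onz(c,q(315,305),z);print(z,h.round(4),wb(h).round(4),"flat edges y",wb(onz(c,q(315,240),z))[1].round(4),wb(onz(c,q(315,390),z))[1].round(4))
print("f",c[0][0,0],"depth from dia",c[0][0,0]*.024/35,"camz",(-c[1].T@c[2])[2])
print("plan",plan([.558,.1925,.18],-2.6))
t=cv2.imread("pics/top3.png");cv2.imwrite("pics/z3.png",crop(t,380,190,60,60,8))
E
```

```text
corners [-0.04955013  0.04463004] [0.04823556 0.04396934] 22.312879506900387
0.089 [ 0.5387 -0.1458  0.089 ] [0.0013 0.0364] flat edges y 0.0452 0.0245
0.093 [ 0.5383 -0.1449  0.093 ] [0.0013 0.0374] flat edges y 0.046 0.0258
0.097 [ 0.5379 -0.144   0.097 ] [0.0013 0.0384] flat edges y 0.0469 0.027
f 347.5010046007539 depth from dia 0.23828640315480268 camz 0.3135285478113968
plan (array([  -9.9,  147.4, -321.2]), 'turn', np.float64(25.1), '(about tool x, x is down)')
```

Hole at world ≈(0.538,-0.1445), flat z≈0.095. Now fetch the clip.

>>> {"fn": "arm_command", "kwargs": {"targets": [[[-0.01,0.016,-0.035],6],[[-0.01,0.033,-0.07],12],[[-0.01,0.05,-0.105],18],[[-0.01,0.066,-0.14],25.1],[[-0.01,0.083,-0.175],25.1],[[-0.01,0.1,-0.21],25.1],[[-0.01,0.116,-0.25],25.1],[[-0.01,0.133,-0.29],25.1],[[-0.01,0.1474,-0.3212],25.1],[[-0.01,0.1474,-0.3212],25.1],[[-0.01,0.1474,-0.3212],25.1]], "jaw": -1}}

```text
clock: 7.63
tool_pos: [0.5574, 0.1959, 0.1796]
ee_rot: [-0.49, -0.51, -0.49, 0.51]
ft_force: [0.0, -0.6, -0.3]
opening: 0.0853
```

```bash
python3 - <<'E'
from h import *
s=r.get_state();print(s["clock"],s["tool_pos"],s["opening"],s["ft_force"]);
c=cam("wrist");im=cv2.cvtColor(vision.capture("wrist"),cv2.COLOR_RGB2BGR);cv2.imwrite("pics/w4raw.png",im)
p=proj(c,[.558,.1925,.08]).round().astype(int);print(p)
x,y=p[0]-70,max(p[1]-60,0)
w=im[y:y+130,x:x+140];g=w.max(2);white=(g>110)
m=(g<45).astype(np.uint8);n,l,st,ce=cv2.connectedComponentsWithStats(m)
for i in range(1,n):
    if st[i,4]>60:
        X,Y,W,H=st[i,:4];print(st[i],"world L/R at z.103",onz(c,(x+X,y+Y+H),.103).round(4),onz(c,(x+X+W,y+Y+H),.103).round(4))
print("plan",plan([.558,.1925,.069],-2.6))
cv2.imwrite("pics/w4.png",crop(im,x,y,140,120,4))
E
```

```text
7.6333 [0.55744988 0.1959181  0.17958915] 0.08534704973670712 [ 0.00442536 -0.5825659  -0.2762649 ]
[285 213]
[  51   44   42   32 1152] world L/R at z.103 [0.545  0.1887 0.103 ] [0.5732 0.1876 0.103 ]
plan (array([110.8,   0.3,   0.4]), 'turn', np.float64(0.1), '(about tool x, x is down)')
```

View pics/w4.png

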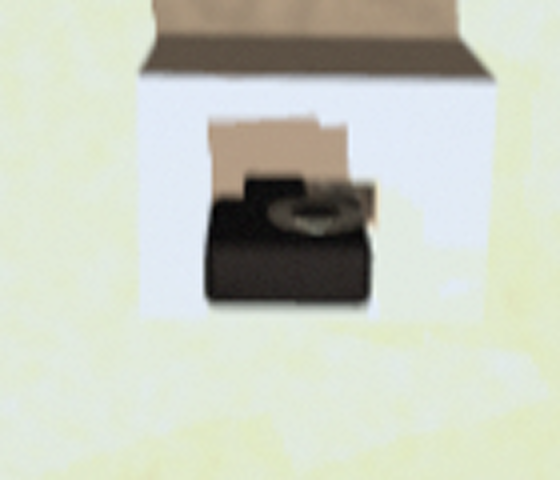

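Grip spans x 0.545–0.573 (28 mm ✓.). Descend and grip.

>>> {"fn": "arm_command", "kwargs": {"targets": [[[0.03,0.001,0],0],[[0.06,0.001,0],0],[[0.085,0.001,0],0],[[0.1,0.001,0],0],[[0.111,0.001,0],0],[[0.111,0.001,0],0],[[0.111,0.001,0],0]]}}

```text
clock: 8.27
tool_pos: [0.5591, 0.1915, 0.0694]
ee_rot: [-0.488, -0.511, -0.488, 0.512]
ft_force: [0.6, 0.4, 0.6]
opening: 0.0854
```

>>> {"fn": "arm_command", "kwargs": {"targets": [[[0,0,0],0],[[0,0,0],0],[[0,0,0],0],[[0,0,0],0],[[0,0,0],0],[[0,0,0],0],[[0,0,0],0],[[0,0,0],0]], "jaw": 1, "grip_force": 50}}

```text
clock: 8.93
tool_pos: [0.5589, 0.1935, 0.07]
ee_rot: [0.489, 0.511, 0.489, -0.51]
ft_force: [-0.8, -0.0, 5.2]
opening: 0.0273
```

```bash
python3 - <<'E'
from h import *
s=r.get_state();print(s["clock"],s["tool_pos"].round(4) if hasattr(s["tool_pos"],"round") else s["tool_pos"],s["opening"],s["ft_force"])
print(rot().round(3))
c=cam("wrist");np.savez("pics/w5.npz",*c);im=cv2.cvtColor(vision.capture("wrist"),cv2.COLOR_RGB2BGR);cv2.imwrite("pics/w5raw.png",im)
E
```

```text
8.9333 [0.5589 0.1935 0.07  ] 0.02732333618882562 [-7.67545194e-01 -3.82543991e-03  5.16574393e+00]
[[ 0.001  0.999 -0.044]
 [ 0.001 -0.044 -0.999]
 [-1.     0.001 -0.001]]
```

>>> {"fn": "arm_command", "kwargs": {"targets": [[[-0.01,0,0],0],[[-0.03,0,0],0],[[-0.055,0,0],0],[[-0.09,0,0],0],[[-0.12,0,0],0],[[-0.13,0,0],0],[[-0.13,0,0],0]]}}

```text
clock: 9.57
tool_pos: [0.5603, 0.1937, 0.2025]
ee_rot: [0.49, 0.513, 0.488, -0.509]
ft_force: [0.2, -0.4, -1.3]
opening: 0.0274
```

```bash
python3 - <<'E'
from h import *
s=r.get_state();print(s["clock"],s["tool_pos"],s["opening"],s["ft_force"])
print(plan([.540,-.1437,.178],22.4))
E
```

```text
9.5667 [0.56031288 0.19367719 0.20247441] 0.027406234490107838 [ 0.15379633 -0.36772947 -1.33711504]
(array([ 23.6,  -5.6, 338. ]), 'turn', np.float64(-24.9), '(about tool x, x is down)')
```

>>> {"fn": "arm_command", "kwargs": {"targets": [[[0,-0.001,0.02],-3],[[0,-0.001,0.055],-8],[[0,-0.001,0.09],-13],[[0,-0.002,0.125],-18],[[0,-0.003,0.16],-24.9],[[0,-0.003,0.195],-24.9],[[0,-0.004,0.23],-24.9],[[0,-0.005,0.265],-24.9],[[0,-0.005,0.3],-24.9],[[0,-0.0056,0.325],-24.9],[[0.015,-0.0056,0.338],-24.9],[[0.024,-0.0056,0.338],-24.9],[[0.024,-0.0056,0.338],-24.9],[[0.024,-0.0056,0.338],-24.9]]}}

```text
clock: 10.73
tool_pos: [0.537, -0.1423, 0.1737]
ee_rot: [0.586, 0.393, 0.589, -0.393]
ft_force: [0.5, 0.2, -1.0]
opening: 0.0276
```

```bash
python3 - <<'E'
from h import *
s=r.get_state();print(s["clock"],s["tool_pos"],wb(s["tool_pos"]),s["opening"],s["ft_force"]);print(rot().round(3))
p=s["tool_pos"];c=cam("wrist");np.savez("pics/w6.npz",*c,p);im=cv2.cvtColor(vision.capture("wrist"),cv2.COLOR_RGB2BGR);cv2.imwrite("pics/w6raw.png",im)
sc=cv2.cvtColor(vision.capture("scene"),cv2.COLOR_RGB2BGR);cv2.imwrite("pics/s6raw.png",sc)
ex=rot()[:,1];o=np.array(p)-.002*ex;S=cam("scene")
tip=o-[0,0,.058];print("tip exp wrist",proj(c,tip),"hole",proj(c,[.5381,-.1445,.095]),"tip exp scene",proj(S,tip),"hole scene",proj(S,[.5381,-.1445,.095]))
q=proj(c,tip).astype(int);u=proj(S,tip).astype(int)
x,y=q[0]-50,max(q[1]-70,0);X,Y=u[0]-40,u[1]-60
print("crops",x,y,X,Y)
cv2.imwrite("pics/z6.png",np.hstack([crop(im,x,y,100,140,4),crop(sc,X,Y,70,100,6)[:560]])if 0 else np.hstack([crop(im,x,y,100,140,4)[:560],crop(sc,X,Y,65,112,5)[:560]]))
E
```

```text
10.7333 [ 0.53703595 -0.14228629  0.1736522 ] [0.00117172 0.04028184] 0.027593616618183308 [ 0.5139729   0.2486095  -1.00580216]
[[-0.004  0.924  0.382]
 [ 0.002  0.382 -0.924]
 [-1.    -0.003 -0.003]]
tip exp wrist [281.06117828 227.94189036] hole [284.52538106 221.21560408] tip exp scene [201.41608763 158.59937687] hole scene [200.95332694 169.05193875]
crops 231 157 161 98
```

View pics/z6.png

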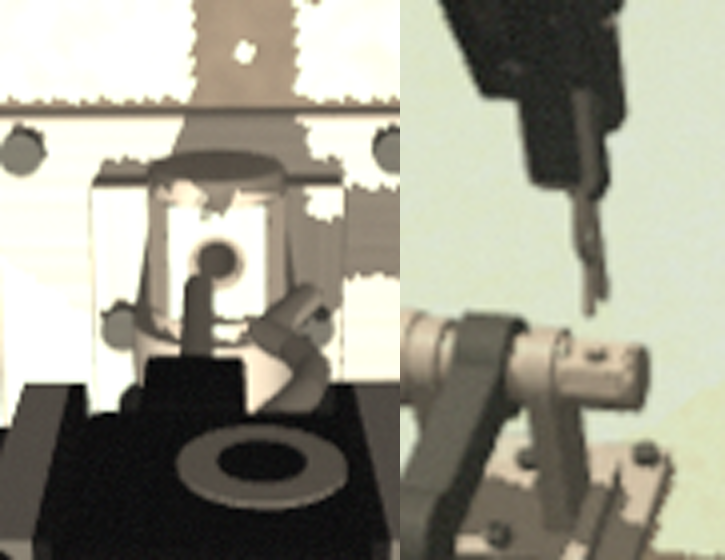

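Wrist view: leg tip at px ≈(280.1,226), hole (284.9,221.3); scene: tip (198.6,160), hole (200,168). Triangulate both.

```bash
python3 - <<'E'
from h import *
d=np.load("pics/w6.npz");k=list(d);c=[d[i] for i in k[:3]];p=d[k[3]];S=cam("scene")
w=lambda x,y:(231+x/4-.4,157+y/4-.4);s=lambda x,y:(161+(x-400)/5-.4,98+y/5-.4)
tip,e=tri(c,w(198,277),S,s(590,315));hole,e2=tri(c,w(217,259),S,s(597,353))
print("tip",tip.round(4),e,wb(tip)," rel TCP",(tip-p).round(4));print("hole",hole.round(4),e2,wb(hole))
M=rot();print("wrist only: tip at TCPz-.058",onz(c,w(198,277),p[2]-.058).round(4),"hole z.095",onz(c,w(217,259),.095).round(4))
a=onz(c,w(198,277),p[2]-.058);b=onz(c,w(217,259),.095);print("tool shift",(M.T@(b-a)*1e3).round(1), "tri:",(M.T@(hole-tip)*1e3).round(1))
n=r.get_state()["tool_pos"];print("now",n,"then",p, "drift tool",(M.T@(n-p)*1e3).round(1))
E
```

```text
tip [ 0.5359 -0.1462  0.1099] 0.004796308867989874 [-0.00134485  0.03713049]  rel TCP [-0.0011 -0.0039 -0.0638]
hole [ 0.5385 -0.1449  0.0967] 0.0018030548821503045 [0.00157585 0.03733271]
wrist only: tip at TCPz-.058 [ 0.5341 -0.142   0.1157] hole z.095 [ 0.5383 -0.1445  0.095 ]
tool shift [20.6  2.9  3.9] tri: [13.2  2.9 -0.2]
now [ 0.53826313 -0.14227374  0.17497511] then [ 0.53703595 -0.14228629  0.1736522 ] drift tool [-1.3  1.1  0.5]
```

>>> {"fn": "arm_command", "kwargs": {"targets": [[[0.004,0,0],0],[[0.008,0,0],0],[[0.011,0,0],0],[[0.011,0,0],0],[[0.011,0,0],0],[[0.011,0,0],0],[[0.011,0,0],0],[[0.011,0,0],0]]}}

```text
clock: 11.5
tool_pos: [0.5382, -0.1443, 0.1645]
ee_rot: [0.588, 0.394, 0.587, -0.393]
ft_force: [0.2, -0.6, -1.0]
opening: 0.0272
```

```bash
python3 - <<'E'
from h import *
s=r.get_state();p=s["tool_pos"];print(s["clock"],p,s["opening"],s["ft_force"],"qd",np.abs(s["qd"]).max());M=rot();print(M.round(3))
c=cam("wrist");im=cv2.cvtColor(vision.capture("wrist"),cv2.COLOR_RGB2BGR)
S=cam("scene");sc=cv2.cvtColor(vision.capture("scene"),cv2.COLOR_RGB2BGR)
p2=r.get_state()["tool_pos"];print(p2);np.savez("pics/w7.npz",*c,p)
o=np.array(p)-.002*M[:,1];tip=o-[0,0,.058];q=proj(c,tip);u=proj(S,tip);print("exp",q,u)
x,y=int(q[0])-40,int(q[1])-50;X,Y=int(u[0])-35,int(u[1])-40;print("crops",x,y,X,Y)
cv2.imwrite("pics/z7.png",np.hstack([crop(im,x,y,80,90,6),crop(sc,X,Y,52,90,6)]))
E
```

```text
11.5 [ 0.53820136 -0.14427758  0.1644561 ] 0.02724779730565336 [ 0.17966758 -0.58196188 -0.99523393] qd 0.0022852204481711327
[[ 0.     0.925  0.381]
 [-0.     0.381 -0.925]
 [-1.     0.     0.   ]]
[ 0.53813036 -0.1442559   0.16441145]
exp [280.80969347 227.63168141] [200.60736843 163.00516783]
crops 240 177 165 123
```

View pics/z7.png

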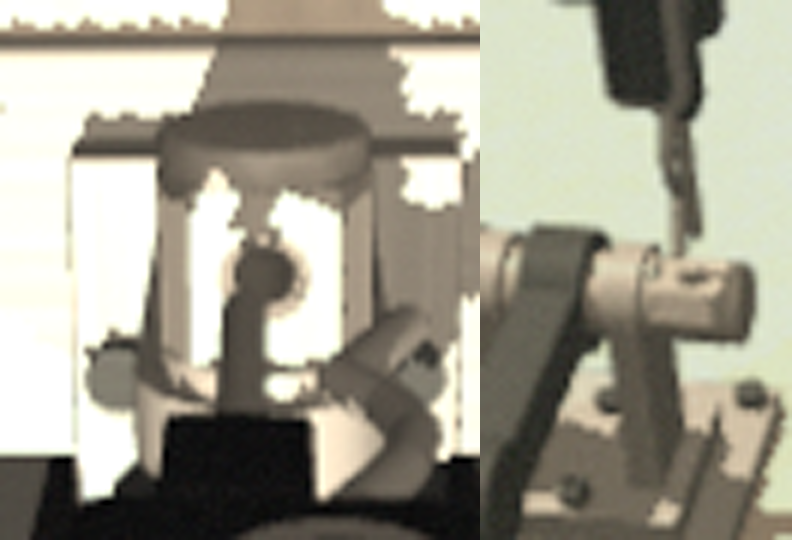

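In the scene crop the lower-left wire end is the bent leg, and the straight tip is at ≈(692,238). So the tip needs about +2.4 mm in tool y and +0.7 mm in tool z. Correct, then feel downward.

>>> {"fn": "arm_command", "kwargs": {"targets": [[[0,0.0024,0.0007],0],[[0,0.0024,0.0007],0],[[0.002,0.0024,0.0007],0],[[0.004,0.0024,0.0007],0],[[0.006,0.0024,0.0007],0],[[0.008,0.0024,0.0007],0],[[0.01,0.0024,0.0007],0],[[0.012,0.0024,0.0007],0],[[0.014,0.0024,0.0007],0],[[0.015,0.0024,0.0007],0],[[0.015,0.0024,0.0007],0],[[0.015,0.0024,0.0007],0]]}}

```text
clock: 12.6
tool_pos: [0.5406, -0.1439, 0.1492]
ee_rot: [0.587, 0.393, 0.588, -0.393]
ft_force: [-0.6, -1.1, 0.3]
opening: 0.0272
```

```bash
python3 - <<'E'
from h import *
s=r.get_state();p=s["tool_pos"];print(s["clock"],p,wb(p),s["ft_force"],s["torque"],"tip z",p[2]-.058)
E
```

```text
12.6 [ 0.54055068 -0.14393021  0.14923378] [0.0037798  0.03740891] [-0.63955902 -1.14339507  0.25432862] [ 0.00051074 -0.01319492 -0.0129014 ] tip z 0.09123378348718933
```

>>> {"fn": "arm_command", "kwargs": {"targets": [[[0.002,0,0],0],[[0.004,0,0],0],[[0.006,0,0],0],[[0.006,0,0],0],[[0.006,0,0],0]]}}

```text
clock: 13.02
tool_pos: [0.5405, -0.144, 0.1431]
ee_rot: [0.587, 0.393, 0.588, -0.394]
ft_force: [0.6, 0.3, -0.9]
opening: 0.0271
```

```bash
python3 - <<'E'
from h import *
s=r.get_state();p=s["tool_pos"];print(s["clock"],p,wb(p),s["ft_force"],s["torque"],"tip z",p[2]-.058)
c=cam("wrist");im=cv2.cvtColor(vision.capture("wrist"),cv2.COLOR_RGB2BGR);S=cam("scene");sc=cv2.cvtColor(vision.capture("scene"),cv2.COLOR_RGB2BGR)
cv2.imwrite("pics/z8.png",np.hstack([crop(im,240,177,80,90,6),crop(sc,165,123,52,90,6)]))
E
```

```text
13.0167 [ 0.54046976 -0.14397922  0.14312626] [0.00368623 0.03739493] [ 0.64734138  0.27215911 -0.94372582] [ 0.00999486 -0.05016539  0.00593194] tip z 0.08512625582957481
```

View pics/z8.png

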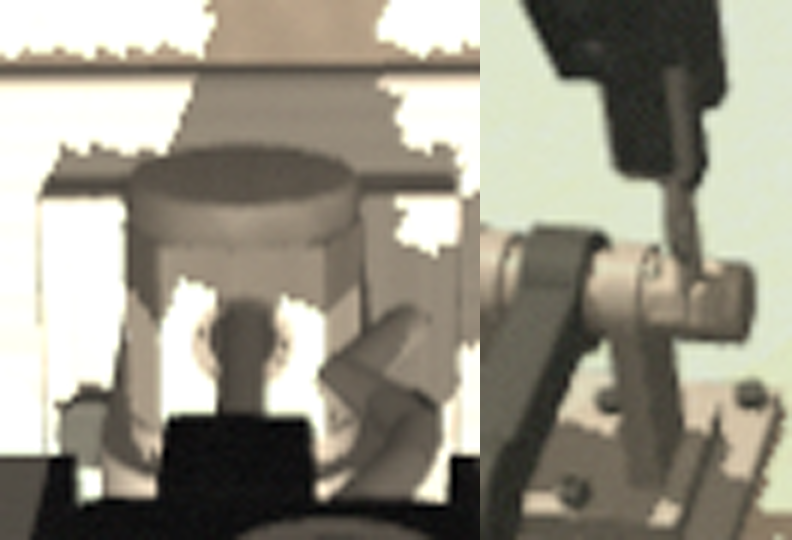

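Leg is in the hole, centred, bent leg beside the pin at right. Continue down in stages.

>>> {"fn": "arm_command", "kwargs": {"targets": [[[0.0015,0,0],0],[[0.003,0,0],0],[[0.0045,0,0],0],[[0.006,0,0],0],[[0.0075,0,0],0],[[0.009,0,0],0],[[0.0105,0,0],0],[[0.012,0,0],0],[[0.012,0,0],0],[[0.012,0,0],0]]}}

```text
clock: 13.95
tool_pos: [0.5412, -0.1439, 0.1314]
ee_rot: [0.588, 0.394, 0.587, -0.393]
ft_force: [1.0, 0.8, -1.3]
opening: 0.0271
```

>>> {"fn": "arm_command", "kwargs": {"targets": [[[0.0015,0,0],0],[[0.003,0,0],0],[[0.0045,0,0],0],[[0.006,0,0],0],[[0.006,0,0],0],[[0.006,0,0],0]]}}

```text
clock: 14.45
tool_pos: [0.5417, -0.1442, 0.1258]
ee_rot: [0.588, 0.394, 0.587, -0.393]
ft_force: [2.9, -0.5, 3.9]
opening: 0.0275
```

>>> {"fn": "arm_command", "kwargs": {"targets": [[[0.0015,0,0],0],[[0.003,0,0],0],[[0.0045,0,0],0],[[0.0045,0,0],0],[[0.0045,0,0],0]]}}

```text
clock: 14.87
tool_pos: [0.5409, -0.1438, 0.1202]
ee_rot: [0.588, 0.393, 0.587, -0.393]
ft_force: [4.6, -0.4, -4.3]
opening: 0.0271
```

>>> {"fn": "arm_command", "kwargs": {"targets": [[[0.0015,0,0],0],[[0.003,0,0],0],[[0.0045,0,0],0],[[0.0045,0,0],0],[[0.0045,0,0],0]]}}

```text
clock: 15.28
tool_pos: [0.5404, -0.1438, 0.1158]
ee_rot: [0.587, 0.393, 0.588, -0.394]
ft_force: [4.7, -0.4, -5.5]
opening: 0.0274
```

>>> {"fn": "arm_command", "kwargs": {"targets": [[[0.0015,0,0],0],[[0.003,0,0],0],[[0.004,0,0],0],[[0.004,0,0],0],[[0.004,0,0],0]]}}

```text
clock: 15.7
tool_pos: [0.5401, -0.1439, 0.112]
ee_rot: [0.587, 0.393, 0.588, -0.394]
ft_force: [2.5, -0.8, -3.2]
opening: 0.0276
```

>>> {"fn": "arm_command", "kwargs": {"targets": [[[0.001,0,0],0],[[0.002,0,0],0],[[0.003,0,0],0],[[0.003,0,0],0],[[0.003,0,0],0]]}}

```text
clock: 16.12
tool_pos: [0.5398, -0.1442, 0.1091]
ee_rot: [0.587, 0.393, 0.588, -0.394]
ft_force: [1.4, -0.8, -1.2]
opening: 0.0271
```

>>> {"fn": "arm_command", "kwargs": {"targets": [[[0.001,0,0],0],[[0.002,0,0],0],[[0.002,0,0],0],[[0.002,0,0],0]]}}

```text
clock: 16.45
tool_pos: [0.54, -0.1441, 0.1085]
ee_rot: [0.587, 0.394, 0.588, -0.394]
ft_force: [-2.0, -0.5, 11.1]
opening: 0.0275
```

>>> {"fn": "arm_command", "kwargs": {"targets": [[[0.001,0,0],0],[[0.002,0,0],0],[[0.002,0,0],0],[[0.002,0,0],0]]}}

```text
clock: 16.78
tool_pos: [0.5402, -0.144, 0.1081]
ee_rot: [0.587, 0.394, 0.588, -0.393]
ft_force: [-4.6, 1.1, 24.7]
opening: 0.0269
```

Firm stop reached (stop face ≈0.0945). Relax, release, then rise.

>>> {"fn": "arm_command", "kwargs": {"targets": [[[-0.002,0,0],0],[[-0.003,0,0],0],[[-0.003,0,0],0]]}}

```text
clock: 17.03
tool_pos: [0.5401, -0.144, 0.1086]
ee_rot: [0.587, 0.393, 0.588, -0.394]
ft_force: [-1.0, -0.4, 6.6]
opening: 0.0272
```

>>> {"fn": "arm_command", "kwargs": {"targets": [[[0,0,0],0],[[0,0,0],0],[[0,0,0],0],[[0,0,0],0],[[0,0,0],0],[[0,0,0],0],[[0,0,0],0]], "jaw": -1}}

```text
clock: 17.62
tool_pos: [0.5405, -0.1438, 0.1082]
ee_rot: [0.587, 0.393, 0.588, -0.393]
ft_force: [-0.6, 0.5, -0.2]
opening: 0.0855
```

>>> {"fn": "arm_command", "kwargs": {"targets": [[[-0.01,0,0],0],[[-0.03,0,0],0],[[-0.06,0,0],0],[[-0.09,0,0],0],[[-0.12,0,0.0],0],[[-0.12,0,-0.03],0],[[-0.12,0,-0.06],0],[[-0.12,0,-0.06],0],[[-0.12,0,-0.06],0]]}}

```text
clock: 18.37
tool_pos: [0.5174, -0.0866, 0.2292]
ee_rot: [0.588, 0.393, 0.588, -0.392]
ft_force: [-0.4, -0.8, 0.2]
opening: 0.0853
```

```bash
python3 - <<'E'
from h import *
s=r.get_state();p=s["tool_pos"];print(s["clock"],p,wb(p),s["ft_force"],s["opening"])
c=cam("wrist");im=cv2.cvtColor(vision.capture("wrist"),cv2.COLOR_RGB2BGR);S=cam("scene");sc=cv2.cvtColor(vision.capture("scene"),cv2.COLOR_RGB2BGR)
q=proj(c,[*bw(.002,.038),.1]).astype(int);print(q)
cv2.imwrite("pics/z9.png",np.hstack([crop(im,max(q[0]-35,0),max(q[1]-45,0),70,90,6)[:540],crop(sc,155,108,60,90,6)]))
E
```

```text
18.3667 [ 0.51744488 -0.08658785  0.2292242 ] [0.00459258 0.09922609] [-0.38579245 -0.81544266  0.22945059] 0.08528579488223992
[280 267]
```

View pics/z9.png

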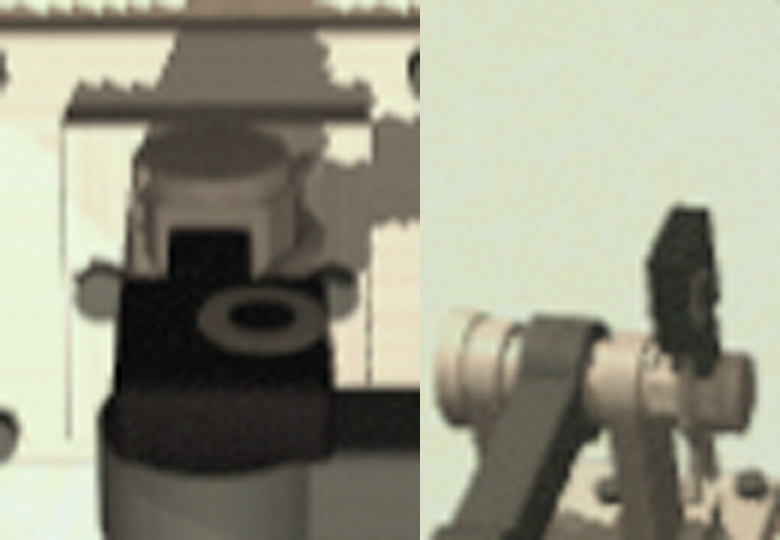

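The clip stands upright with its stem on the flat. The bent leg runs down the pin's side and under it, and the arm is clear.

```bash
python3 -c "
from rig import workorder;print(workorder.sign_off())"
```

```text
the job is handed in; nothing more can be done
None
```

The pin is home, the R-clip is seated in its cross-hole and released, and the job is handed in. The clock stood at about 18.5 s of the 72 s allowed. No verdict was reported.

- **Pin:** I pushed it at about 4 N until it met a firm stop. The head face then measured bracket y ≈ -33 mm, as it should when home. The highest force I read there was about 14 N.
- **Clip:** I gripped it across its 28 mm width and lowered the straight leg into the hole. The bent leg rode over the pin and the force then reversed, so it snapped closed underneath. The stop met the flat firmly with the stop face about 94.5 mm above the bench. The highest force I read was about 25 N; readings came only at the end of each move.
- **Last checks:** The final wrist and scene views show the clip upright with its stem on the flat and the bent leg under the pin. The gripper was open and clear, with no force on the tool. I never approached the jar, dish or forceps, but I did not re-measure their positions or the pin's travel after fitting the clip.
- **One disagreement:** Before insertion, the wrist and scene views differed by about 2 mm (4 mm at first) on the leg tip's position along the pin. I had mistaken the bent leg's end for the straight tip in the scene view, and I then used a value between the two views. The leg went into the hole without resistance.

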